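Uncover the sample tray and load it with upturned cups

TASK

Get the sample tray ready for filling: pinch the cover's snap tab inward and lift the cover off while the tab is held in, and lay the cover flat on the worktop, right way up and clear of the tray. The square cups stand mouth-down on the bench: turn every one over and stand them all mouth-up on the floor of the tray. Leave the timer and the petri dish where they are.

Things in the scene. Friction and masses are not known exactly. Their poses are not given: they have to be found in the camera images.
- tray: Shallow steel tray fixed on the worktop, 74 (x) x 198 (y) x 22 mm; inside 66 x 190 mm, 4 mm walls, floor 6 mm above the worktop. Origin: centre of its underside; z up; -x is its front, towards the robot. Inside the middle of the front wall's upper edge a keeper lip 44 mm long juts 4 mm inward, 17 to 22 mm above the worktop; the cover's tab snaps under it.
- cover: Grey plastic cover, 84 (x) x 208 (y) mm, 200 g: plate with a skirt. Origin: centre of the skirt's lower edge, z up. Starts latched on the tray, axes as the tray's, origin 8 mm above the tray's. Plate's upper face 18 mm above the origin; on it stand the snap tab (front) and a rigid grip wall (back), both up to 59 mm above the origin. On the worktop it rests on its skirt, origin at z = 0.
- cover_tab (a joint): Travel of the snap tab along the cover's +x, towards the grip wall (m): 0 at rest, 0.007 at its stop; sprung, 2 N to start, 8 N at the stop. At rest its barb is caught under the tray's lip; pressed 5 mm or more the cover lifts free. Pinch tab and grip wall together to press it: 56 mm across at rest, 49 mm at the stop, the pinch's middle then 3.5 mm on the +x side of the cover's origin.
- tab_face (a point): Middle of the tab's outer face (36 mm wide in y): 28 mm on the -x side of the cover's origin at rest and 44 mm above it; moves with the tab.
- grip_face (a point): Middle of the rigid grip wall's outer face (44 mm wide in y): 28 mm on the +x side of the cover's origin and 44 mm above it.
- cup_1: White porcelain cup of square section, 46 x 46 mm and 66 mm high, straight 3.5 mm walls, 80 g. Origin: centre of its open mouth; z points from the mouth to the closed bottom (up while it stands mouth-down); x and y square to its sides. It lies stably on any side. Two or three of the three cups are present, spread out in front of the robot, right of the tray; an absent one reads None from the start.
- cup_2: Second cup, same as cup_1.
- cup_3: Third cup, same as cup_1.
- timer: Bystander: small kitchen-type timer, 62 x 65 x 19 mm, origin under its centre. Leave alone.
- petri_dish: Bystander: petri dish, 90 mm across and 15 mm high, origin under its centre. Leave alone.

How it is judged:
By the outcome, as a careful person would: the job done as asked, in the order asked, and still so for the second after the job is handed in, with the robot touching nothing.
Of cup_1, cup_2, cup_3 only 2 to 3 are there at a start; the rules pass over those that are not, and their reading is None.
At some moment in a run one of cup_1, cup_2, cup_3 may be knocked a few centimetres aside while the robot is not near it.
Once in a run the grip may slacken for a moment while it holds something.
It also fails if it takes over 210 s, if anything falls off the work surface, if the arm or the gripper's body presses on something with over 40 N, if the wrist force passes 120 N, or if a joint passes its speed limit or range.

ROBOT

A 6-joint arm with a two-finger parallel gripper is mounted at the origin on a cart in front of the work surface, level with it; the furniture and walls round the work are solid. World frame = base frame: x ahead of the robot, y to its left, z up, the work surface at z = 0. Lengths are in m, angles in degrees, forces in N, time in s.
With the tool pointing down it reaches from about 0.4 to 0.825 m from the base axis. Payload 7 kg.
Tool frame: the origin (TCP) lies at the very end of the fingers, on their centre line; the grasp point (between the pads) lies 19 mm behind it (ctrl.pinch_z is the distance from the TCP to the grasp point, in m); z points along the fingers, x is the direction in which the jaws open and shut, and the axes are right-handed (so a half turn about z gives the same grasp; the last joint's range is limited). The gripper opens to 88 mm and grips with 3 to 60 N. Pads are 19 mm wide; open, the fingers measure 130 mm over their backs; the gripper's body (78 mm by 193 mm) begins 47 mm behind the grasp point.
Start: joints at [89.502, 20.546, 0.682, 0, -70.136, -16.507], TCP at [0.197, 0.645, 0.227] pointing down, gripper open.
Joint ranges: [-176.03, 176.03], [-82.01, 121.73], [-58.28, 71.71], [-173.87, 95.51], [-174.79, -0.11], [-173.66, 173.66]. Speed limits (degrees/s): [136.94, 136.94, 172.46, 180, 180, 180].

INTERFACE

Orientations are given as [roll, pitch, yaw] about the fixed x, y, z axes, in that order (R = Rz(yaw) Ry(pitch) Rx(roll)).
In Python, from plant import ctrl gives the robot as it stands.
- The arm moves only by the tool carry_out, never from a script. Its argument "increments" is a list of rows, each a list of 7 numbers: the turn, a rotation vector about the world's x, y, z in degrees, then the shift along the world's x, y, z in mm, then the closure, from 0 (fully open) to 1 (shut). In form: [[ax, ay, az, dx, dy, dz, grip], ...]. A call has 1 to 20 rows; each row is the pose to reach, as a shift and turn from the pose commanded when the call began; what a row does not reach only later rows make up. A row lasts 1/8 s, in which the tool goes at most 62.5 mm and 10.7 degrees, less where a joint would pass 70% of its speed; a pose out of reach is approached as far as the arm can. A call with a gripper value outside its range is refused whole. The fingers move at their own pace and stop on an object; the grip force is fixed at half the most. Time passes only in rows, so rows that repeat a pose let the fingers close. It gives the time, the measured TCP pose, the force and the opening at its end, in the units of the state.
- ctrl.get_obs(): the state, without advancing time (a new reading comes with each control period).
- ctrl.snapshot(name): name is "scene" or "side" or "wrist"; returns a dict with "pixels" (384x512x3 uint8, blue, green, red), "intrinsics" (3x3 intrinsics, pixels), "rvec" (rotation vector, rad) and "tvec" (3), from world to camera coordinates, as OpenCV has them; the wrist camera has in their place "hand_eye" (4x4, takes a point from camera to tool coordinates, whose origin is the TCP and whose axes are the tool frame's). Camera axes: x right, y down, z forward; pixel columns grow to the right and rows downward; lengths in m; the calibration is good to about 2 mm. A picture is of the moment at which its call begins: read the wrist's pose just before it. There is no depth.
- ctrl.close_job(): hands the job in, once; it reports no verdict.
Trained networks look in a picture, given as the dict that the camera call returned (one of the last four; its "shot" number tells which), for a name from the list of things; names that differ only in an ending like _2 or _b are one class to them, and where a whole thing is asked for, a point or a joint stands for the part that bears it (a point fixed in the world has none). Each returns a list of dicts, best first, with "confidence" (0 to 1); they miss things now and then, are a little off and sometimes report something else, mostly with a low value. They report only what shows in the picture. A call takes as long as a camera call.
- ctrl.search_frame(picture, label): "centre" ([x, y, z] in m, in world coordinates, good to about 4 mm: the middle of the surface that is visible of it).
- ctrl.outline_of(picture, label): "pixels" (384x512 bool, what is visible of it).
The state is a dict: "clock": time; "joint_pos": joint angles; "qvel": joint speeds; "tau": joint torques, N m; "tool_pos": TCP position; "orientation": TCP orientation; "force": force on the tool from outside, world axes, zero at the start; "moment": the same for the moment, N m; "opening": finger opening in m.
Only numpy, scipy, OpenCV 4.12 (cv2) and the standard library are available. Lean on these libraries where they do the work, as an engineer would, in place of code of your own. Each camera call takes 0.05 s, during which the arm holds its last target. There are 200 camera calls.

## Working session

There is one attempt and no reset: what is moved stays moved. The work goes in short steps, Python scripts to look and compute and a tool call to move; the robot and the scene stay as the last step left them, time stands still between calls to the robot, and variables do not carry over. Pictures are saved under pics/ and viewed, about 12 in all and at most 16, crops included, and the job is handed in when it is done.

Besides the shell and the picture viewer there is one more tool, called after ">>>" by a JSON object that holds its "op" and its "data". carry_out: Moves the arm, as the interface text tells. Its arguments: {"type":"object","properties":{"increments":{"type":"array"}},"required":["increments"]}

```bash
mkdir -p pics; ls; cat > h.py <<'E'
import numpy as np, cv2
from plant import ctrl
def snap(n,f=None):
    o=ctrl.get_obs(); s=ctrl.snapshot(n)
    if f: cv2.imwrite('pics/'+f+'.png',np.asarray(s['pixels']))
    return o,s
def find(s,l,minc=0.2):
    for d in ctrl.search_frame(s,l):
        if d['confidence']>minc: print(l,round(d['confidence'],2),np.round(d['centre'],4))
def obs():
    o=ctrl.get_obs(); print({k:np.round(o[k],3).tolist() for k in ('clock','joint_pos','tool_pos','orientation','force','opening')})
E
python3 - <<'E'
from h import *
obs()
for n in ('scene','side','wrist'):
    o,s=snap(n,n+'0')
    print(n)
    for l in ('tray','cover','cover_tab','tab_face','grip_face','cup_1','timer','petri_dish'): find(s,l)
a=[cv2.imread(f'pics/{n}0.png') for n in ('scene','side')]
cv2.imwrite('pics/b0.png',cv2.resize(np.vstack(a),(400,600)))
E
```

```text
pics
{'clock': 0.0, 'joint_pos': [89.503, 20.592, 0.635, -0.021, -70.136, -16.507], 'tool_pos': [0.197, 0.645, 0.226], 'orientation': [-179.992, -0.095, -107.011], 'force': [-1.156, -1.025, 0.52], 'opening': 0.088}
scene
cover 0.97 [0.4572 0.2953 0.0237]
cover_tab 0.49 [0.4341 0.2853 0.0521]
grip_face 0.76 [0.4551 0.3    0.0215]
cup_1 0.95 [ 0.6012 -0.0267  0.0559]
cup_1 0.35 [ 0.456  -0.3919  0.0189]
timer 0.48 [ 0.4556 -0.3898  0.0152]
petri_dish 0.57 [ 0.5353 -0.4346  0.0156]
side
cover 0.77 [0.46   0.2687 0.0273]
grip_face 0.86 [0.4575 0.269  0.0286]
cup_1 0.95 [ 0.6081 -0.0567  0.0656]
cup_1 0.66 [ 0.6497 -0.1883  0.0636]
timer 0.85 [ 0.4554 -0.4015  0.0205]
petri_dish 0.79 [ 0.5412 -0.4468  0.0105]
wrist
```

View pics/scene0.png

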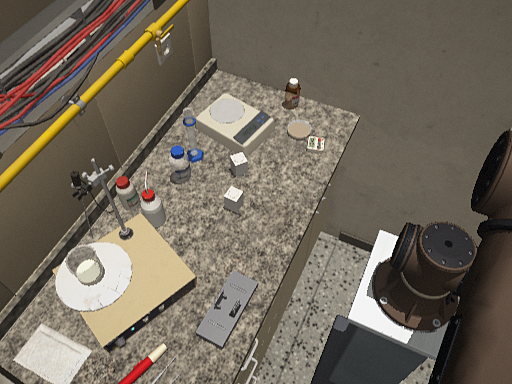

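View pics/side0.png

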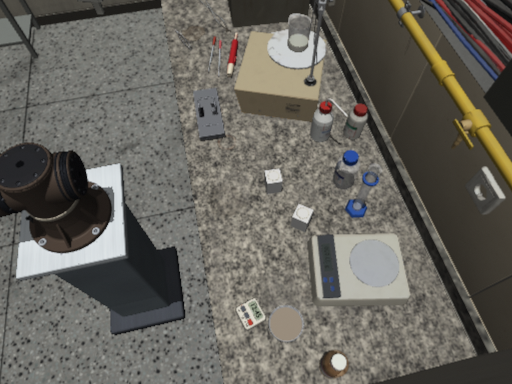

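```bash
cat >> h.py <<'E'
from scipy.optimize import minimize
from scipy.spatial.transform import Rotation as Ro
def cam(o,s):
    """world->camera R,t"""
    if 'hand_eye' in s and s['hand_eye'] is not None:
        T=np.eye(4);T[:3,:3]=Ro.from_euler('xyz',o['orientation'],degrees=True).as_matrix();T[:3,3]=o['tool_pos']
        M=np.linalg.inv(T@np.array(s['hand_eye']));return M[:3,:3],M[:3,3]
    return cv2.Rodrigues(np.array(s['rvec']))[0],np.array(s['tvec']).ravel()
def proj(P,o,s):
    R,t=cam(o,s);q=(np.atleast_2d(P)@R.T+t)@np.array(s['intrinsics']).T
    return q[:,:2]/q[:,2:]
def ray(uv,z,o,s):
    R,t=cam(o,s);d=R.T@np.linalg.inv(np.array(s['intrinsics']))@np.array([*uv,1.]);c=-R.T@t
    return c+d*(z-c[2])/d[2]
def box(x0,x1,y0,y1,z0,z1): return np.array([[x,y,z] for x in(x0,x1) for y in(y0,y1) for z in(z0,z1)])
COVER=[box(-.042,.042,-.104,.104,0,.018),box(-.028,-.024,-.018,.018,.018,.059),box(.024,.028,-.022,.022,.018,.059)]
CUP=[box(-.023,.023,-.023,.023,0,.066)]
def fit(views,boxes,x0,z):
    """views: list of (o,s,mask). x0=(x,y,yawdeg)"""
    def ious(p):
        R=Ro.from_euler('z',p[2],degrees=True).as_matrix();out=[]
        for o,s,m in views:
            im=np.zeros((384*4,512*4),np.uint8)
            for b in boxes:
                h=cv2.convexHull((proj(b@R.T+[p[0],p[1],z],o,s)*4+1.5).round().astype(np.int32));cv2.fillConvexPoly(im,h,1)
            M=np.repeat(np.repeat(m,4,0),4,1)>0
            out.append((M&(im>0)).sum()/max(1,(M|(im>0)).sum()))
        return np.array(out)
    sim=np.array([x0,np.add(x0,[.015,0,0]),np.add(x0,[0,.015,0]),np.add(x0,[0,0,15])])
    r=minimize(lambda p:-ious(p).sum(),x0,method='Nelder-Mead',options=dict(initial_simplex=sim,xatol=1e-4,fatol=1e-4,maxiter=150))
    return r.x,ious(r.x)
def masks(s,l,minc=.3): return [(d['confidence'],np.array(d['pixels'])) for d in ctrl.outline_of(s,l) if d['confidence']>minc]
E
python3 - <<'E'
from h import *
V={}
for n in ('scene','side'):
    o,s=snap(n); 
    for l in ('cover','cup_1'):
        for c,m in masks(s,l):
            ys,xs=np.nonzero(m); print(n,l,round(c,2),m.sum(),xs.mean().round(),ys.mean().round())
            if l=='cover': V.setdefault(l,[]).append((o,s,m))
            else:
                g=ray((xs.mean(),ys.mean()),.033,o,s); 
                V.setdefault('A' if g[1]>-.12 else 'B' if g[1]>-.3 else 'X',[]).append((o,s,m))
for k,b,x0,z in (('cover',COVER,(.458,.285,0),.008),('A',CUP,(.605,-.05,0),0),('B',CUP,(.65,-.19,0),0)):
  if k in V:
    for y in (0,-25,25): 
        r=fit(V[k],b,(x0[0],x0[1],y),z); print(k,np.round(r[0],4),r[1].round(3))
print(np.round(snap('wrist')[1]['hand_eye'],3).tolist())
E
```

```text
scene cover 0.77 2239 227.0 309.0
scene cup_1 0.85 377 238.0 165.0
scene cup_1 0.56 356 233.0 199.0
side cover 0.86 1264 208.0 113.0
side cover 0.6 1071 285.0 323.0
side cup_1 0.87 399 272.0 180.0
side cup_1 0.58 390 301.0 218.0
cover [ 0.4598  0.2853 -1.5045] [0.956 0.95  0.   ]
cover [ 0.4601  0.2853 -1.6795] [0.955 0.95  0.   ]
cover [ 0.4602  0.2854 -1.7492] [0.955 0.953 0.   ]
A [ 0.6068 -0.0412 -2.75  ] [0.884 0.945]
A [ 0.6068 -0.0405 -5.1476] [0.879 0.949]
A [ 0.6068 -0.0409 -4.4529] [0.877 0.951]
B [  0.6562  -0.1763 -36.8919] [0.943 0.879]
B [  0.6563  -0.1765 -37.6105] [0.941 0.879]
B [ 0.6561 -0.1759 53.8597] [0.947 0.871]
[[1.0, -0.001, 0.001, -0.0], [0.001, 0.952, 0.307, -0.084], [-0.001, -0.307, 0.952, -0.158], [0.0, 0.0, 0.0, 1.0]]
```

>>> {"op": "carry_out", "data": {"increments": [[0,0,-10,30,-40,0,0],[0,0,-20,65,-90,0,0],[0,0,-30,100,-135,0,0],[0,0,-40,135,-180,0,0],[0,0,-50,170,-225,0,0],[0,0,-60,200,-270,0,0],[0,0,-70,235,-315,0,0],[0,0,-74.6,266,-360,-10,0],[0,0,-74.6,266,-360,-20,0],[0,0,-74.6,266,-360,-20,0]]}}

```text
clock: 2.95
tool_pos: [0.4632, 0.285, 0.206]
orientation: [-180.0, -0.0, 178.4]
force: [0.4, 1.0, 0.0]
opening: 0.0875
```

```bash
python3 - <<'E'
from h import *
obs()
o,s=snap('wrist','w1')
V=[(o,s,m) for c,m in masks(s,'cover',.5)][:1]
print(len(V))
r=fit(V,COVER,(.46,.285,-1.6),.008);print(r)
find(s,'tab_face');find(s,'grip_face')
im=s['pixels'].copy()
R=Ro.from_euler('z',r[0][2],degrees=True).as_matrix()
for b in COVER:
    for p in proj(b@R.T+[r[0][0],r[0][1],.008],o,s): cv2.circle(im,tuple(int(v) for v in p),2,(0,0,255),-1)
cv2.imwrite('pics/w1b.png',im)
E
```

```text
{'clock': 2.95, 'joint_pos': [52.238, 9.129, -17.629, -0.016, -63.305, -53.875], 'tool_pos': [0.463, 0.285, 0.206], 'orientation': [-179.957, -0.049, 178.355], 'force': [0.412, 1.041, 0.005], 'opening': 0.088}
1
(array([ 0.46153578,  0.28365872, -2.25078693]), array([0.98431797]))
tab_face 0.5 [0.4327 0.2802 0.066 ]
grip_face 0.61 [0.4573 0.2637 0.0269]
grip_face 0.31 [0.4368 0.2797 0.0654]
```

View pics/w1b.png

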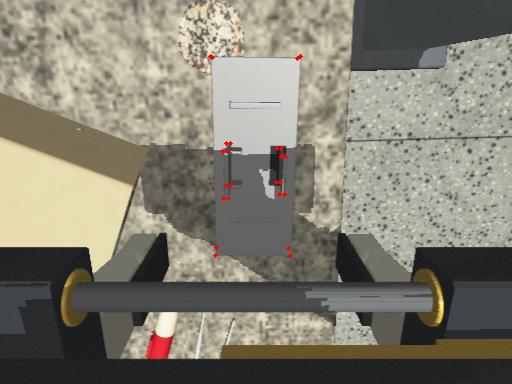

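>>> {"op": "carry_out", "data": {"increments": [[0,0,-0.4,1,-1,-50,0],[0,0,-0.4,1,-1,-100,0],[0,0,-0.4,1,-1,-125,0],[0,0,-0.4,1,-1,-145,0],[0,0,-0.4,1,-1,-160,0],[0,0,-0.4,1,-1,-171,0],[0,0,-0.4,1,-1,-171,0],[0,0,-0.4,1,-1,-171,0.3],[0,0,-0.4,1,-1,-171,0.5],[0,0,-0.4,1,-1,-171,1],[0,0,-0.4,1,-1,-171,1],[0,0,-0.4,1,-1,-171,1],[0,0,-0.4,1,-1,-171,1],[0,0,-0.4,1,-1,-171,1]]}}

```text
clock: 4.9
tool_pos: [0.4647, 0.2846, 0.0362]
orientation: [180.0, 0.0, 178.0]
force: [-1.4, -0.5, 6.6]
opening: 0.0477
```

>>> {"op": "carry_out", "data": {"increments": [[0,0,0,0,0,3,1],[0,0,0,0,0,8,1],[0,0,0,0,0,15,1],[0,0,0,0,0,25,1],[0,0,0,0,0,40,1],[0,0,0,0,0,50,1],[0,0,0,0,0,50,1]]}}

```text
clock: 5.78
tool_pos: [0.4649, 0.285, 0.0868]
orientation: [179.9, 0.1, 178.0]
force: [-0.0, -0.0, -2.0]
opening: 0.048
```

```bash
python3 - <<'E'
from h import *
obs()
o,s=snap('side','s2')
cv2.imwrite('pics/s2c.png',cv2.resize(s['pixels'][40:240,150:400],(750,600)))
E
```

```text
{'clock': 5.775, 'joint_pos': [52.108, 16.084, -26.215, 0.005, -47.565, -54.112], 'tool_pos': [0.465, 0.285, 0.087], 'orientation': [179.891, 0.083, 178.0], 'force': [-0.047, -0.049, -2.011], 'opening': 0.048}
```

View pics/s2c.png

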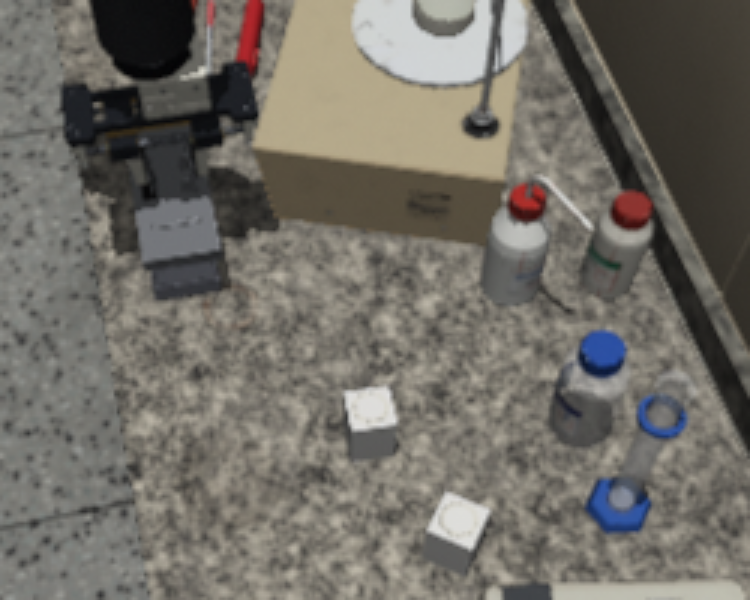

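>>> {"op": "carry_out", "data": {"increments": [[0,0,0,0,-10,10,1],[0,0,0,0,-40,15,1],[0,0,0,0,-80,15,1],[0,0,0,0,-120,15,1],[0,0,0,0,-160,15,1],[0,0,0,0,-200,15,1],[0,0,0,0,-240,15,1],[0,0,0,0,-280,15,1],[0,0,0,0,-320,15,1],[0,0,0,0,-360,10,1],[0,0,0,0,-400,0,1],[0,0,0,0,-425,-10,1],[0,0,0,0,-435,-20,1],[0,0,0,0,-435,-35,1],[0,0,0,0,-435,-45,1],[0,0,0,0,-435,-52,1],[0,0,0,0,-435,-55,1],[0,0,0,0,-435,-55,1]]}}

```text
clock: 8.07
tool_pos: [0.4645, -0.1503, 0.0306]
orientation: [-180.0, -0.0, 178.0]
force: [-0.0, 0.5, -2.0]
opening: 0.0477
```

```bash
python3 - <<'E'
from h import *
obs()
V=[]
for n in ('scene','side'):
    o,s=snap(n,n+'3')
    m=masks(s,'cover',.5)
    if m: V.append((o,s,m[0][1]))
    find(s,'cover');find(s,'tray')
E
```

```text
{'clock': 8.075, 'joint_pos': [5.199, 16.132, -36.426, 0.006, -37.445, -7.178], 'tool_pos': [0.465, -0.15, 0.031], 'orientation': [-179.996, -0.003, 178.026], 'force': [-0.047, 0.48, -1.992], 'opening': 0.048}
cover 0.82 [ 0.4587 -0.1006  0.0193]
tray 0.59 [0.4641 0.2905 0.0035]
cover 0.92 [ 0.4608 -0.2003  0.0177]
tray 0.53 [ 0.608  -0.0588  0.07  ]
```

Commanded settles about 1 mm low of measured; lower until contact, open, and rise.

>>> {"op": "carry_out", "data": {"increments": [[0,0,0,0,0,-1.5,1],[0,0,0,0,0,-3,1],[0,0,0,0,0,-3.5,1],[0,0,0,0,0,-3.5,1]]}}

```text
clock: 8.98
tool_pos: [0.4655, -0.1506, 0.0305]
orientation: [-180.0, 0.1, 178.1]
force: [-10.6, 5.9, 41.2]
opening: 0.0478
```

>>> {"op": "carry_out", "data": {"increments": [[0,0,0,-1,0,2.5,1],[0,0,0,-1,0,3,1],[0,0,0,-1,0,3,0.3],[0,0,0,-1,0,3,0],[0,0,0,-1,0,3,0],[0,0,0,-1,0,3,0],[0,0,0,-1,0,3,0],[0,0,0,-1,0,30,0],[0,0,0,-1,0,70,0],[0,0,0,-1,0,120,0],[0,0,0,-1,0,180,0],[0,0,0,-1,0,220,0],[0,0,0,-1,0,220,0]]}}

```text
clock: 10.6
tool_pos: [0.4652, -0.1506, 0.2506]
orientation: [180.0, 0.4, 178.0]
force: [0.7, 0.1, -0.5]
opening: 0.0875
```

```bash
cat >> h.py <<'E'
def cups(guess=None):
    V={}
    for n in ('scene','side'):
        o,s=snap(n)
        for c,m in masks(s,'cup_1',.3):
            ys,xs=np.nonzero(m);g=ray((xs.mean(),ys.mean()),.033,o,s)
            print(n,round(c,2),m.sum(),g.round(3)); V.setdefault(n,[]).append((o,s,m,g))
    return V
E
python3 - <<'E'
from h import *
obs()
V=cups()
for a in V.get('scene',[]):
    for b in V.get('side',[]):
        if np.hypot(*(a[3]-b[3])[:2])<.05:
            for y in (0,45):
                r=fit([a[:3],b[:3]],CUP,(*((a[3]+b[3])/2)[:2],y),0);print(r[0].round(4),r[1].round(3))
v=[]
for n in ('scene','side'):
    o,s=snap(n,n+'4')
    m=masks(s,'cover',.5)
    if m: v.append((o,s,m[0][1]))
    t=masks(s,'tray',.3)
    for c,m in t: 
        r=fit([(o,s,m)],[box(-.037,.037,-.099,.099,0,.022)],(.461,.284,-2),0);print('tray',n,c,r)
if v: print('cover',fit(v,COVER,(.461,-.15,-2),0))
E
```

```text
{'clock': 10.6, 'joint_pos': [5.186, 1.561, -20.175, 0.045, -67.871, -7.187], 'tool_pos': [0.465, -0.151, 0.251], 'orientation': [179.993, 0.396, 178.016], 'force': [0.677, 0.082, -0.544], 'opening': 0.087}
scene 0.8 325 [ 0.655 -0.177  0.033]
scene 0.62 391 [ 0.606 -0.04   0.033]
scene 0.38 1936 [0.454 0.297 0.033]
side 0.86 418 [ 0.655 -0.177  0.033]
side 0.53 334 [ 0.609 -0.044  0.033]
[ 0.6559 -0.1777 50.1886] [0.895 0.935]
[ 0.6556 -0.1777 49.9154] [0.903 0.932]
[ 0.6064 -0.041  -4.226 ] [0.937 0.803]
[ 6.06600e-01 -4.11000e-02  8.71087e+01] [0.932 0.799]
cover (array([ 0.46145255, -0.15083418, -1.43570683]), array([0.94428178, 0.96427156]))
```

View pics/side4.png

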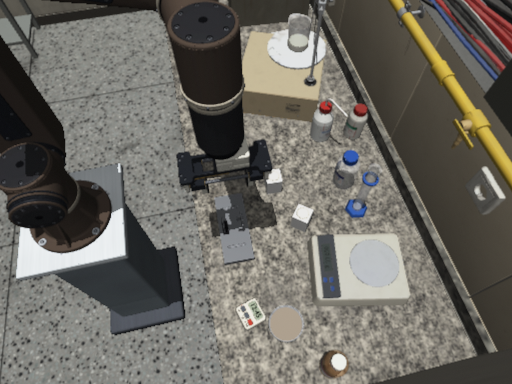

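```bash
cat >> h.py <<'E'
def pose(G,az,th,back=0):
    a=np.deg2rad(az); ax=np.array([np.cos(a),np.sin(a),0])
    R=Ro.from_rotvec(ax*np.deg2rad(th))*Ro.from_euler('xyz',[180,0,180+az],degrees=True)
    d=R.as_matrix()[:,2]; return R,np.array(G)+d*(.019-back)
def inc(R,p,o=None):
    o=o or ctrl.get_obs()
    rv=(R*Ro.from_euler('xyz',o['orientation'],degrees=True).inv()).as_rotvec(degrees=True)
    dp=(p-np.array(o['tool_pos']))*1000
    print('inc',np.round(rv,1).tolist(),np.round(dp,1).tolist(),'tcp',p.round(4))
E
python3 - <<'E'
from h import *
inc(*pose((.6065,-.037,.040),-4,-35,.10))
E
```

```text
inc [-35.0, 1.8, -1.9] [146.5, 159.9, -140.1] tcp [0.6097 0.0093 0.1064]
```

>>> {"op": "carry_out", "data": {"increments": [[-5,0.3,-0.3,20,25,0,0],[-12,0.6,-0.6,50,55,0,0],[-20,1,-1,80,95,0,0],[-28,1.4,-1.5,110,135,0,0],[-35,1.8,-1.9,146,160,0,0],[-35,1.8,-1.9,146,160,-40,0],[-35,1.8,-1.9,146,160,-90,0],[-35,1.8,-1.9,146,160,-120,0],[-35,1.8,-1.9,146,160,-120,0]]}}

```text
clock: 12.22
tool_pos: [0.6082, 0.0087, 0.1249]
orientation: [-144.8, -0.2, 176.0]
force: [0.5, 0.4, 0.3]
opening: 0.0877
```

```bash
python3 - <<'E'
from h import *
obs()
o,s=snap('wrist','w5')
find(s,'cup_1')
for c,m in masks(s,'cup_1',.3):
    print(c,m.sum()); r=fit([(o,s,m)],CUP,(.6065,-.041,-4),0); print(r)
E
```

```text
{'clock': 12.225, 'joint_pos': [34.466, 27.368, -23.391, 29.458, -66.155, -56.97], 'tool_pos': [0.608, 0.009, 0.125], 'orientation': [-144.775, -0.225, 176.031], 'force': [0.484, 0.368, 0.289], 'opening': 0.088}
cup_1 0.89 [ 0.6096 -0.0343  0.0646]
cup_1 0.74 [ 0.6521 -0.1652  0.062 ]
cup_1 0.63 [ 0.4606 -0.132   0.0226]
0.74 4507
(array([ 0.60697673, -0.04141784, -2.92154876]), array([0.96057123]))
0.59 5146
(array([ 0.6065, -0.041 , -4.    ]), array([0.]))
```

View pics/w5.png

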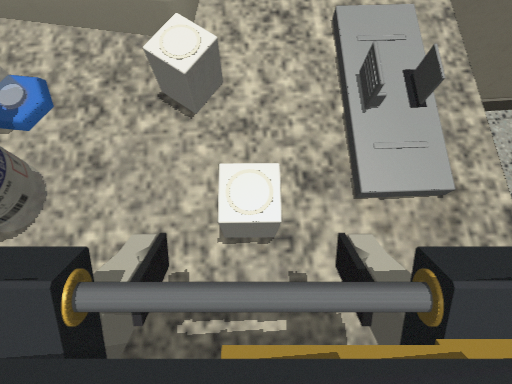

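```bash
python3 - <<'E'
from h import *
inc(*pose((.6068,-.037,.040),-3.5,-35,.04))
inc(*pose((.6068,-.037,.040),-3.5,-35,0))
E
```

```text
inc [0.0, 0.1, 0.4] [-2.7, -34.8, -71.2] tcp [ 0.6075 -0.025   0.0572]
inc [0.0, 0.1, 0.4] [-4.1, -57.7, -103.9] tcp [ 0.6061 -0.0479  0.0244]
```

>>> {"op": "carry_out", "data": {"increments": [[0,0.1,0.4,-2,-15,-35,0],[0,0.1,0.4,-2.7,-35,-71,0],[0,0.1,0.4,-3,-45,-85,0],[0,0.1,0.4,-4,-53,-98,0],[0,0.1,0.4,-4,-58,-104,0],[0,0.1,0.4,-4,-58,-104,0],[0,0.1,0.4,-4,-58,-104,0.5],[0,0.1,0.4,-4,-58,-104,1],[0,0.1,0.4,-4,-58,-104,1],[0,0.1,0.4,-4,-58,-104,1],[0,0.1,0.4,-4,-58,-104,1],[0,0.1,0.4,-4,-58,-104,1]]}}

```text
clock: 13.88
tool_pos: [0.6055, -0.0485, 0.0231]
orientation: [-145.0, -0.1, 176.4]
force: [-0.8, 1.5, 1.4]
opening: 0.0461
```

```bash
python3 - <<'E'
from h import *
inc(*pose((.58,.03,.14),0,10))
inc(*pose((.58,.03,.14),0,55))
E
```

```text
inc [45.0, -1.5, 3.3] [-25.5, 81.8, 98.2] tcp [0.58   0.0333 0.1213]
inc [90.0, -2.8, 2.7] [-25.5, 94.0, 106.0] tcp [0.58   0.0456 0.1291]
```

>>> {"op": "carry_out", "data": {"increments": [[0,0,0,0,0,20,1],[0,0,0,0,0,50,1],[9,-0.3,0.7,-5,15,80,1],[18,-0.6,1.4,-10,35,98,1],[27,-0.9,2,-15,50,98,1],[36,-1.2,2.6,-20,65,98,1],[45,-1.5,3.3,-25,82,98,1],[54,-1.8,3.2,-25,85,100,1],[63,-2,3.1,-25,88,102,1],[72,-2.3,3,-25,91,104,1],[81,-2.5,2.8,-25,93,106,1],[90,-2.8,2.7,-25,94,106,1],[90,-2.8,2.7,-25,94,106,1],[90,-2.8,2.7,-25,94,106,1]]}}

```text
clock: 15.62
tool_pos: [0.5808, 0.0453, 0.1298]
orientation: [125.1, 0.0, -180.0]
force: [0.2, -0.1, -1.4]
opening: 0.046
```

```bash
python3 - <<'E'
from h import *
obs()
inc(*pose((.58,.03,.027),0,55))
o,s=snap('scene','s6'); find(s,'cup_1')
cv2.imwrite('pics/s6c.png',cv2.resize(s['pixels'][60:300,120:420],(750,600)))
E
```

```text
{'clock': 15.625, 'joint_pos': [-14.021, 30.712, -0.0, -53.078, -82.905, 32.845], 'tool_pos': [0.581, 0.045, 0.13], 'orientation': [125.141, 0.033, -179.966], 'force': [0.191, -0.06, -1.383], 'opening': 0.046}
inc [0.1, 0.0, -0.0] [-0.8, 0.2, -113.7] tcp [0.58   0.0456 0.0161]
cup_1 0.85 [0.5794 0.0502 0.1587]
cup_1 0.62 [ 0.4619 -0.3832  0.0173]
```

View pics/s6c.png

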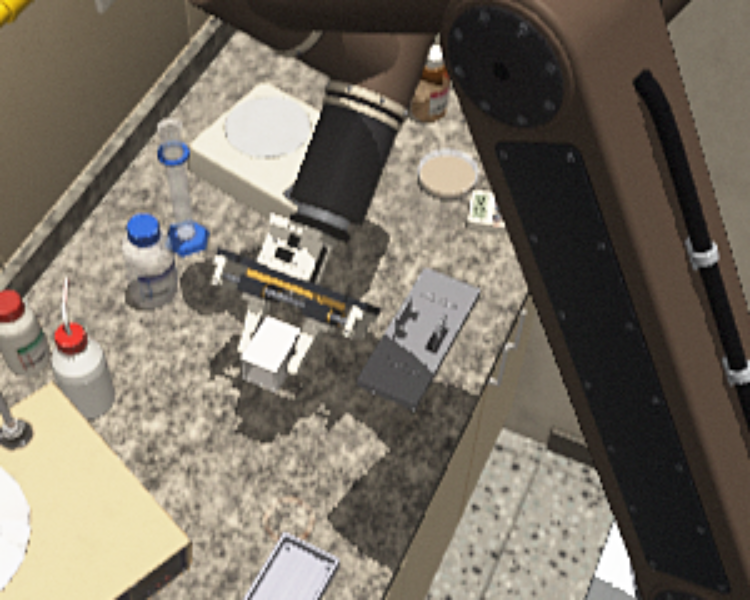

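>>> {"op": "carry_out", "data": {"increments": [[0,0,0,0,35,0,1],[0,0,0,0,70,-20,1],[0,0,0,0,70,-50,1],[0,0,0,0,70,-80,1],[0,0,0,0,70,-100,1],[0,0,0,0,70,-107,1],[0,0,0,0,70,-111,1],[0,0,0,0,70,-112,1],[0,0,0,0,70,-112,1]]}}

```text
clock: 16.85
tool_pos: [0.5808, 0.1153, 0.0177]
orientation: [125.0, 0.0, -180.0]
force: [-0.1, -0.6, -0.5]
opening: 0.0461
```

>>> {"op": "carry_out", "data": {"increments": [[0,0,0,0,0,-1,1],[0,0,0,0,0,-1.5,1],[0,0,0,0,0,-1.5,1]]}}

```text
clock: 17.23
tool_pos: [0.5805, 0.1154, 0.0157]
orientation: [125.0, -0.0, -180.0]
force: [-0.7, -0.9, 0.3]
opening: 0.0463
```

>>> {"op": "carry_out", "data": {"increments": [[0,0,0,0,0,-0.5,0.45],[0,0,0,0,0,-0.5,0.2],[0,0,0,0,0,-0.5,0],[0,0,0,0,0,-0.5,0],[0,0,0,0,0,-0.5,0],[0,0,0,0,-20,14,0],[0,0,0,0,-45,32,0],[0,0,0,0,-60,70,0],[0,0,0,0,-60,130,0],[0,0,0,0,-60,180,0],[0,0,0,0,-60,180,0]]}}

```text
clock: 18.6
tool_pos: [0.5821, 0.0538, 0.201]
orientation: [125.2, 0.5, 180.0]
force: [-0.5, 0.5, -1.1]
opening: 0.0879
```

```bash
cat >> h.py <<'E'
LYING=[box(-.023,.023,-.033,.033,0,.046)]
E
python3 - <<'E'
from h import *
obs()
# grasp pose re-approach: tool tilted back th=-35
inc(*pose((.58,.115,.028),0,-35,.12))
for n in ('scene','side'):
    o,s=snap(n,n+'7'); find(s,'cup_1')
    for c,m in masks(s,'cup_1',.3):
        ys,xs=np.nonzero(m);g=ray((xs.mean(),ys.mean()),.023,o,s); print(n,c,m.sum(),g.round(3))
        if g[1]>.02: r=fit([(o,s,m)],LYING,(.58,.107,0),0); print(r)
E
```

```text
{'clock': 18.6, 'joint_pos': [-13.224, 25.355, 2.116, -52.945, -86.555, 26.786], 'tool_pos': [0.582, 0.054, 0.201], 'orientation': [125.2, 0.491, 180.0], 'force': [-0.453, 0.476, -1.082], 'opening': 0.088}
inc [-89.8, 0.4, -0.4] [-2.1, 119.1, -90.2] tcp [0.58   0.1729 0.1107]
cup_1 0.8 [0.575  0.1146 0.0455]
cup_1 0.42 [ 0.6399 -0.157   0.0286]
scene 0.9 443 [0.579 0.107 0.023]
(array([0.57863448, 0.10685939, 0.53082986]), array([0.93169507]))
cup_1 0.62 [ 0.6489 -0.1911  0.0548]
cup_1 0.51 [ 0.4617 -0.1609  0.02  ]
cup_1 0.42 [0.5671 0.1077 0.0484]
side 0.58 282 [ 0.656 -0.183  0.023]
```

```bash
python3 - <<'E'
from h import *
o,s=snap('side','s8')
for uv in ((238,108),(302,120),(275,115)): print(uv,ray(uv,0,o,s).round(3),ray(uv,.05,o,s).round(3))
for uv in ((237,92),(305,100)): print(uv,ray(uv,.05,o,s).round(3),ray(uv,.08,o,s).round(3))
o,s=snap('wrist','w8')
cv2.imwrite('pics/x8.png',np.hstack([cv2.resize(s['pixels'],(400,300)),cv2.resize(cv2.imread('pics/s8.png')[20:245,150:450],(400,300))]))
E
```

```text
(238, 108) [0.568 0.294 0.   ] [0.562 0.25  0.05 ]
(302, 120) [0.771 0.19  0.   ] [0.755 0.151 0.05 ]
(275, 115) [0.687 0.233 0.   ] [0.674 0.192 0.05 ]
(237, 92) [0.573 0.321 0.05 ] [0.569 0.293 0.08 ]
(305, 100) [0.789 0.232 0.05 ] [0.778 0.206 0.08 ]
```

View pics/x8.png

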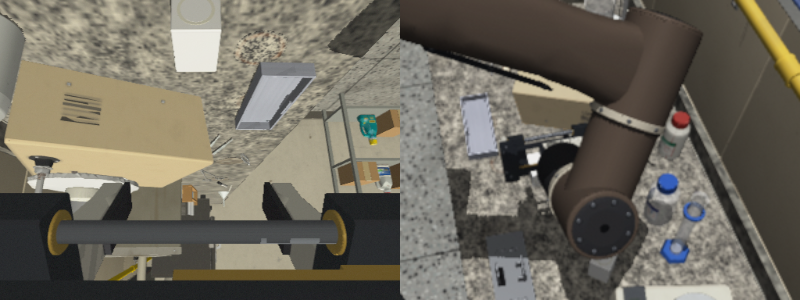

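```bash
python3 - <<'E'
from h import *
inc(*pose((.5795,.116,.028),0,-25,.15))
inc(*pose((.5795,.116,.028),0,-25,.06))
inc(*pose((.5795,.116,.028),0,-25,0))
E
```

```text
inc [-80.0, -0.2, 0.1] [-0.6, 115.9, -47.6] tcp [0.5795 0.1714 0.1467]
inc [-80.0, -0.2, 0.1] [-0.6, 77.9, -129.2] tcp [0.5795 0.1333 0.0652]
inc [-80.0, -0.2, 0.1] [-0.6, 52.5, -183.6] tcp [0.5795 0.108  0.0108]
```

>>> {"op": "carry_out", "data": {"increments": [[-10,0,0,0,15,5,0],[-20,0,0,0,30,10,0],[-30,0,0,0,45,10,0],[-40,0,0,0,60,10,0],[-50,0,0,0,75,5,0],[-60,0,0,0,90,0,0],[-70,0,0,0,105,-20,0],[-80,0,0,0,116,-48,0],[-80,0,0,0,116,-48,0],[-80,0,0,0,116,-48,0]]}}

```text
clock: 20.25
tool_pos: [0.5802, 0.1718, 0.1466]
orientation: [-155.0, -0.1, 180.0]
force: [0.1, -0.4, 0.3]
opening: 0.0875
```

```bash
python3 - <<'E'
from h import *
obs()
o,s=snap('wrist','w9')
for c,m in masks(s,'cup_1',.3):
    print(c,m.sum()); r=fit([(o,s,m)],LYING,(.5795,.107,0),0); print(r)
inc(*pose((.5795,.116,.028),0,-25,.06))
inc(*pose((.5795,.116,.028),0,-25,0))
E
```

```text
{'clock': 20.25, 'joint_pos': [45.511, 24.804, -15.816, 18.443, -68.924, -55.15], 'tool_pos': [0.58, 0.172, 0.147], 'orientation': [-154.959, -0.121, 179.991], 'force': [0.076, -0.442, 0.33], 'opening': 0.088}
0.74 4535
(array([0.58119263, 0.10558304, 0.04285556]), array([0.96850146]))
0.31 2414
(array([0.5795, 0.107 , 0.    ]), array([0.]))
inc [-0.1, 0.0, 0.1] [-1.4, -37.7, -83.5] tcp [0.5795 0.1333 0.0652]
inc [-0.1, 0.0, 0.1] [-1.4, -63.1, -137.8] tcp [0.5795 0.108  0.0108]
```

>>> {"op": "carry_out", "data": {"increments": [[0,0,0,0,-20,-42,0],[0,0,0,0,-38,-83,0],[0,0,0,0,-50,-110,0],[0,0,0,0,-58,-126,0],[0,0,0,0,-64,-138,0],[0,0,0,0,-64,-138,0],[0,0,0,0,-64,-138,0.5],[0,0,0,0,-64,-138,1],[0,0,0,0,-64,-138,1],[0,0,0,0,-64,-138,1],[0,0,0,0,-64,-138,1],[0,0,0,0,-64,-138,1]]}}

```text
clock: 21.85
tool_pos: [0.5804, 0.1076, 0.0096]
orientation: [-155.0, -0.0, 180.0]
force: [-1.0, 0.3, 0.6]
opening: 0.0464
```

```bash
python3 - <<'E'
from h import *
obs()
inc(*pose((.50,.20,.16),-1,20))
inc(*pose((.464,.26,.16),-2,65))
E
```

```text
{'clock': 21.85, 'joint_pos': [40.527, 31.325, -28.55, 24.856, -49.787, -60.026], 'tool_pos': [0.58, 0.108, 0.01], 'orientation': [-154.985, -0.02, 179.953], 'force': [-0.993, 0.295, 0.649], 'opening': 0.046}
inc [45.0, -0.4, -0.9] [-80.3, 98.9, 132.5] tcp [0.5001 0.2065 0.1421]
inc [90.0, -1.6, -1.5] [-115.8, 169.6, 142.4] tcp [0.4646 0.2772 0.152 ]
```

>>> {"op": "carry_out", "data": {"increments": [[0,0,0,0,0,15,1],[0,0,0,0,0,50,1],[8,0,0,-15,10,90,1],[16,-0.1,-0.2,-30,30,120,1],[24,-0.2,-0.4,-45,50,133,1],[32,-0.3,-0.6,-60,70,133,1],[40,-0.4,-0.8,-75,90,133,1],[49,-0.5,-1,-85,105,135,1],[58,-0.7,-1.1,-95,120,138,1],[67,-0.9,-1.2,-105,140,140,1],[76,-1.2,-1.3,-110,155,142,1],[84,-1.4,-1.4,-116,165,142,1],[90,-1.6,-1.5,-116,170,142,1],[90,-1.6,-1.5,-116,170,142,1],[90,-1.6,-1.5,-116,170,142,1]]}}

```text
clock: 23.72
tool_pos: [0.4649, 0.2773, 0.1521]
orientation: [115.1, 0.1, 178.1]
force: [0.2, 0.2, -0.4]
opening: 0.0458
```

```bash
python3 - <<'E'
from h import *
obs()
inc(*pose((.463,.33,.10),-2,65))
inc(*pose((.463,.33,.049),-2,65))
o,s=snap('scene','s10')
for c,m in masks(s,'tray',.3): print('tray',c,m.sum(),fit([(o,s,m)],[box(-.037,.037,-.099,.099,0,.022)],(.461,.284,-2),0))
o2,s2=snap('side','d10')
cv2.imwrite('pics/x10.png',np.hstack([cv2.resize(s['pixels'][150:375,100:400],(400,300)),cv2.resize(s2['pixels'][20:245,150:450],(400,300))]))
E
```

```text
{'clock': 23.725, 'joint_pos': [-0.501, 22.153, -19.326, -71.505, -72.623, 38.407], 'tool_pos': [0.465, 0.277, 0.152], 'orientation': [115.127, 0.097, 178.074], 'force': [0.164, 0.222, -0.446], 'opening': 0.046}
inc [0.1, 0.1, -0.1] [-1.3, 70.0, -60.2] tcp [0.4636 0.3472 0.092 ]
inc [0.1, 0.1, -0.1] [-1.3, 70.0, -111.2] tcp [0.4636 0.3472 0.041 ]
tray 0.83 1662 (array([ 0.45875908,  0.28547835, -2.18988893]), array([0.82921546]))
```

View pics/x10.png

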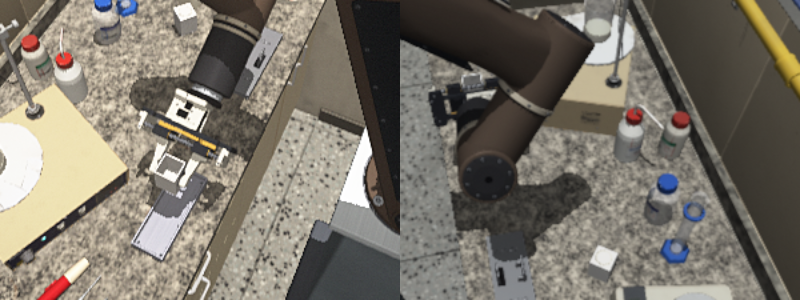

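>>> {"op": "carry_out", "data": {"increments": [[0,0,0,-1,20,-10,1],[0,0,0,-2,45,-30,1],[0,0,0,-2,45,-60,1],[0,0,0,-2,45,-85,1],[0,0,0,-2,45,-98,1],[0,0,0,-2,45,-106,1],[0,0,0,-2,45,-109,1],[0,0,0,-2,45,-110,1],[0,0,0,-2,45,-110,1]]}}

```text
clock: 25.0
tool_pos: [0.4627, 0.3225, 0.0421]
orientation: [115.0, 0.1, 178.0]
force: [-0.6, 0.6, -0.8]
opening: 0.0459
```

>>> {"op": "carry_out", "data": {"increments": [[0,0,0,0,0,-1,1],[0,0,0,0,0,-1.5,1],[0,0,0,0,0,-1.5,1]]}}

```text
clock: 25.38
tool_pos: [0.4627, 0.3225, 0.0415]
orientation: [114.9, 0.1, 178.1]
force: [0.2, -3.0, 7.1]
opening: 0.0456
```

>>> {"op": "carry_out", "data": {"increments": [[0,0,0,0,0,0.5,0.45],[0,0,0,0,0,0.5,0.3],[0,0,0,0,0,0.5,0.1],[0,0,0,0,0,0.5,0],[0,0,0,0,0,0.5,0],[0,0,0,0,-15,7,0],[0,0,0,0,-40,19,0],[0,0,0,0,-70,35,0],[0,0,0,0,-90,80,0],[0,0,0,0,-90,130,0],[0,0,0,0,-90,170,0],[0,0,0,0,-90,170,0]]}}

```text
clock: 26.88
tool_pos: [0.4633, 0.2316, 0.2137]
orientation: [115.1, 0.5, 178.0]
force: [0.9, -0.5, -0.5]
opening: 0.0877
```

```bash
python3 - <<'E'
from h import *
obs()
V=cups()
for n in V:
    for a in V[n]:
        if a[3][1]>.2: print('tray cup',fit([a[:3]],CUP,(.462,.308,0),.006))
        elif -.28<a[3][1]<0: print(n,[ (lambda r:(r[0].round(4),r[1]))(fit([a[:3]],CUP,(*a[3][:2],y),0)) for y in (0,45)])
o,s=snap('wrist','w11')
for c,m in masks(s,'cup_1',.3): print(c,m.sum(),fit([(o,s,m)],CUP,(.462,.308,-2),.006))
cv2.imwrite('pics/w11.png',s['pixels'])
inc(*pose((.656,-.177,.040),-40,-35,.20))
E
```

```text
{'clock': 26.875, 'joint_pos': [-4.676, 16.202, -17.125, -67.459, -78.489, 32.081], 'tool_pos': [0.463, 0.232, 0.214], 'orientation': [115.057, 0.452, 178.043], 'force': [0.857, -0.47, -0.54], 'opening': 0.088}
scene 0.73 470 [0.463 0.307 0.033]
scene 0.54 349 [ 0.657 -0.18   0.033]
side 0.91 392 [ 0.657 -0.177  0.033]
tray cup (array([ 0.46152413,  0.30863652, -7.91563204]), array([0.93148798]))
scene [(array([  0.6572,  -0.1796, -35.4831]), array([0.91619271])), (array([ 0.6568, -0.1794, 52.2821]), array([0.91630179]))]
side [(array([  0.656 ,  -0.1789, -37.5292]), array([0.90148779])), (array([ 0.6567, -0.1783, 52.4991]), array([0.9009087]))]
inc [-94.7, 36.2, -27.6] [260.7, -329.8, -20.7] tcp [ 0.7227 -0.0975  0.1883]
```

View pics/w11.png

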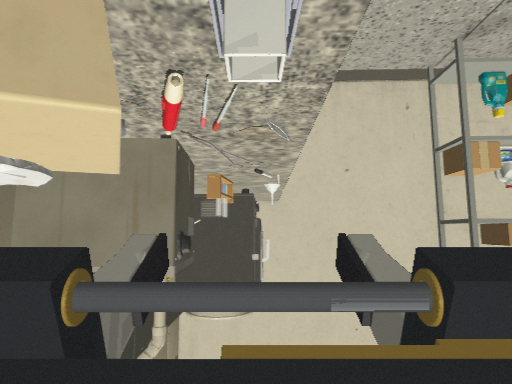

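```bash
python3 - <<'E'
from h import *
o=ctrl.get_obs()
R,p=pose((.56,-.06,.27),0,0); inc(R,p)
o['tool_pos']=p; o['orientation']=R.as_euler('xyz',degrees=True)
for b in (.15,.06,0): inc(*pose((.6565,-.1785,.040),53,-25,b),o)
E
```

```text
inc [-65.0, 1.0, 1.8] [98.0, -292.3, 42.1] tcp [ 0.56  -0.06   0.251]
inc [-23.2, -11.6, 52.1] [52.3, -85.2, -92.3] tcp [ 0.6123 -0.1452  0.1587]
inc [-23.2, -11.6, 52.1] [82.7, -108.1, -173.8] tcp [ 0.6427 -0.1681  0.0772]
inc [-23.2, -11.6, 52.1] [102.9, -123.3, -228.2] tcp [ 0.6629 -0.1833  0.0228]
```

>>> {"op": "carry_out", "data": {"increments": [[-8,0.1,0.2,10,-35,15,0],[-16,0.2,0.4,22,-70,30,0],[-24,0.4,0.6,34,-105,42,0],[-32,0.5,0.8,46,-140,42,0],[-40,0.6,1,58,-180,42,0],[-48,0.8,1.3,70,-220,42,0],[-56,0.9,1.5,85,-255,42,0],[-65,1,1.8,98,-292,42,0],[-65,1,1.8,98,-292,42,0],[-65,1,1.8,98,-292,42,0]]}}

```text
clock: 28.42
tool_pos: [0.5597, -0.0586, 0.2509]
orientation: [179.8, -0.1, -179.9]
force: [0.4, -1.0, -0.2]
opening: 0.088
```

>>> {"op": "carry_out", "data": {"increments": [[-4,-2,9,9,-15,-10,0],[-8,-4,18,18,-30,-20,0],[-12,-6,27,27,-45,-40,0],[-16,-8,36,36,-60,-60,0],[-20,-10,45,45,-72,-80,0],[-23.2,-11.6,52.1,49,-83,-92,0],[-23.2,-11.6,52.1,49,-83,-92,0],[-23.2,-11.6,52.1,49,-83,-92,0]]}}

```text
clock: 29.42
tool_pos: [0.6101, -0.1435, 0.1614]
orientation: [-154.9, 0.2, -127.2]
force: [0.8, -0.6, 0.6]
opening: 0.0877
```

```bash
python3 - <<'E'
from h import *
obs()
o,s=snap('wrist','w12')
C=None
for c,m in masks(s,'cup_1',.3):
    r=fit([(o,s,m)],CUP,(.6565,-.1785,52),0); print(c,m.sum(),r)
    if r[1][0]>.9: C=r[0]
if C is not None:
    a=np.deg2rad(C[2]); G=(C[0]-.004*np.sin(a),C[1]+.004*np.cos(a),.04)
    for b in (.06,0): inc(*pose(G,C[2],-25,b))
E
```

```text
{'clock': 29.425, 'joint_pos': [10.565, 7.589, -45.85, 45.234, -26.046, 2.85], 'tool_pos': [0.61, -0.144, 0.161], 'orientation': [-154.937, 0.179, -127.205], 'force': [0.808, -0.58, 0.634], 'opening': 0.088}
0.85 3364 (array([ 0.65705014, -0.17772837, 49.99122893]), array([0.97234135]))
inc [-0.1, 0.2, -2.9] [29.8, -21.5, -84.5] tcp [ 0.6407 -0.164   0.0772]
inc [-0.1, 0.2, -2.9] [49.2, -37.8, -138.9] tcp [ 0.6601 -0.1803  0.0228]
```

>>> {"op": "carry_out", "data": {"increments": [[0,0,-2,15,-10,-42,0],[0,0,-2,30,-22,-84,0],[0,0,-2,40,-30,-112,0],[0,0,-2,46,-35,-130,0],[0,0,-2,49,-38,-139,0],[0,0,-2,49,-38,-139,0],[0,0,-2,49,-38,-139,0.5],[0,0,-2,49,-38,-139,1],[0,0,-2,49,-38,-139,1],[0,0,-2,49,-38,-139,1],[0,0,-2,49,-38,-139,1],[0,0,-2,49,-38,-139,1]]}}

```text
clock: 31.02
tool_pos: [0.6644, -0.1785, 0.0363]
orientation: [-156.5, -0.8, -129.3]
force: [-1.1, 0.6, 3.4]
opening: 0.0459
```

```bash
python3 - <<'E'
from h import *
obs()
o=ctrl.get_obs()
R,p=pose((.58,.0,.19),0,-25); inc(R,p)
o['tool_pos']=p; o['orientation']=R.as_euler('xyz',degrees=True)
inc(*pose((.58,.1,.14),0,65),o)
inc(*pose((.58,.1,.027),0,65),o)
E
```

```text
{'clock': 31.025, 'joint_pos': [-10.037, 21.759, -48.967, 95.45, -11.992, -32.507], 'tool_pos': [0.664, -0.179, 0.036], 'orientation': [-156.483, -0.841, -129.307], 'force': [-1.098, 0.624, 3.448], 'opening': 0.046}
inc [-1.0, -1.4, -50.7] [-84.4, 170.5, 136.4] tcp [ 0.58   -0.008   0.1728]
inc [90.0, -0.0, 0.0] [0.0, 125.2, -40.8] tcp [0.58   0.1172 0.132 ]
inc [90.0, -0.0, 0.0] [0.0, 125.2, -153.8] tcp [0.58   0.1172 0.019 ]
```

>>> {"op": "carry_out", "data": {"increments": [[0,0,0,-5,0,15,1],[0,0,0,-15,10,40,1],[0,0,0,-25,20,70,1],[0,0,-8,-35,35,100,1],[0,0,-16,-45,55,110,1],[0,0,-24,-55,75,120,1],[0,0,-32,-65,100,136,1],[0,0,-40,-75,130,136,1],[0,0,-50,-84,170,136,1],[0,0,-50,-84,170,136,1],[0,0,-50,-84,170,136,1]]}}

```text
clock: 32.4
tool_pos: [0.5802, -0.0084, 0.1715]
orientation: [-156.5, -0.9, -179.2]
force: [-1.2, -0.6, -0.9]
opening: 0.0461
```

```bash
python3 - <<'E'
from h import *
obs()
R,p=pose((.58,.1,.14),0,65); inc(R,p)
o=snap('scene','s13')[1]; find(o,'cup_1')
o2,s2=snap('wrist','d13')
cv2.imwrite('pics/x13.png',np.hstack([cv2.resize(o['pixels'][90:315,120:420],(400,300)),cv2.resize(s2['pixels'],(400,300))]))
E
```

```text
{'clock': 32.4, 'joint_pos': [30.909, 17.391, -24.398, 22.254, -63.101, -42.701], 'tool_pos': [0.58, -0.008, 0.171], 'orientation': [-156.493, -0.906, -179.21], 'force': [-1.224, -0.631, -0.883], 'opening': 0.046}
inc [88.5, -0.1, -1.3] [-0.2, 125.6, -39.5] tcp [0.58   0.1172 0.132 ]
cup_1 0.58 [0.4625 0.3061 0.0402]
```

View pics/x13.png

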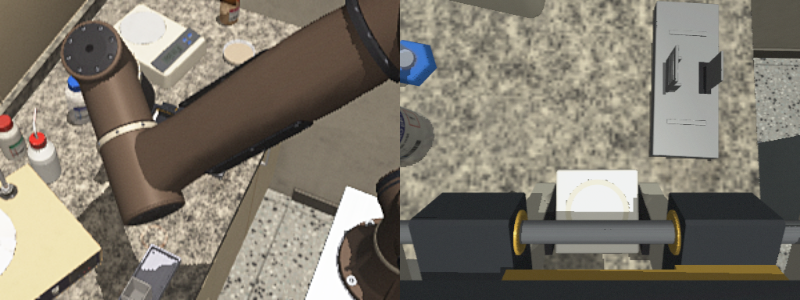

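>>> {"op": "carry_out", "data": {"increments": [[9,0.1,0,0,10,0,1],[18,0.2,0,0,20,0,1],[27,0.3,0,0,30,0,1],[36,0.5,0,0,40,0,1],[45,0.6,0,0,50,0,1],[54,0.8,0,0,65,0,1],[63,0.9,0,0,75,0,1],[72,1,0,0,85,-10,1],[81,1.2,0,0,100,-25,1],[90,1.3,0,0,110,-40,1],[90,1.3,0,0,110,-80,1],[90,1.3,0,0,110,-110,1],[90,1.3,0,0,110,-135,1],[90,1.3,0,0,110,-148,1],[90,1.3,0,0,110,-151,1],[90,1.3,0,0,110,-151,1]]}}

```text
clock: 34.55
tool_pos: [0.5807, 0.1014, 0.0218]
orientation: [113.5, -0.1, -178.3]
force: [0.3, 0.7, -0.7]
opening: 0.0457
```

>>> {"op": "carry_out", "data": {"increments": [[0,0,0,0,0,-2,1],[0,0,0,0,0,-3.5,1],[0,0,0,0,0,-4,1],[0,0,0,0,0,-4,1]]}}

```text
clock: 35.05
tool_pos: [0.5804, 0.1017, 0.0172]
orientation: [113.5, -0.1, -178.3]
force: [-0.4, -0.0, -1.0]
opening: 0.0454
```

>>> {"op": "carry_out", "data": {"increments": [[0,0,0,0,0,-1,1],[0,0,0,0,0,-1.5,1],[0,0,0,0,0,-1.5,1]]}}

```text
clock: 35.42
tool_pos: [0.5804, 0.1017, 0.0168]
orientation: [113.4, -0.1, -178.3]
force: [-1.3, -2.4, 6.4]
opening: 0.0458
```

Contact. Release, back out along the tool axis, and rise.

>>> {"op": "carry_out", "data": {"increments": [[0,0,0,0,0,0.5,0.45],[0,0,0,0,0,0.5,0.2],[0,0,0,0,0,0.5,0],[0,0,0,0,0,0.5,0],[0,0,0,0,0,0.5,0],[0,0,0,0,-20,9,0],[0,0,0,0,-45,25,0],[0,0,0,0,-60,70,0],[0,0,0,0,-60,130,0],[0,0,0,0,-60,190,0],[-10,-0.1,0,0,-40,195,0],[-20,-0.3,0,0,-20,195,0],[-30,-0.4,0,0,0,195,0],[-40,-0.6,0,0,20,195,0],[-50,-0.7,0,0,40,190,0],[-60,-0.9,0,0,55,180,0],[-70,-1,0,0,65,160,0],[-80,-1.1,0,0,70,140,0],[-88.4,-1.3,-1.5,0,72,130,0],[-88.4,-1.3,-1.5,0,72,130,0]]}}

```text
clock: 37.92
tool_pos: [0.5801, 0.174, 0.1444]
orientation: [-157.8, 0.0, 179.9]
force: [-0.3, 0.3, 0.1]
opening: 0.0875
```

```bash
python3 - <<'E'
from h import *
obs()
o,s=snap('wrist','w14')
C=None
for c,m in masks(s,'cup_1',.3):
    r=fit([(o,s,m)],LYING,(.5805,.105,0),0); print(c,m.sum(),r)
    if r[1][0]>.9: C=r[0]
for b in (.06,0): inc(*pose((C[0],C[1]+.009,.028),C[2],-25,b))
E
```

```text
{'clock': 37.925, 'joint_pos': [44.734, 23.871, -15.991, 16.887, -67.077, -53.828], 'tool_pos': [0.58, 0.174, 0.144], 'orientation': [-157.839, 0.025, 179.851], 'force': [-0.254, 0.325, 0.078], 'opening': 0.087}
0.68 4542 (array([0.58066874, 0.10461469, 2.15138962]), array([0.97520482]))
inc [-3.2, 0.1, 2.4] [-0.8, -42.4, -81.1] tcp [0.58   0.1309 0.0652]
inc [-3.2, 0.1, 2.4] [0.1, -67.7, -135.4] tcp [0.581  0.1056 0.0108]
```

>>> {"op": "carry_out", "data": {"increments": [[-1.5,0,1,0,-20,-40,0],[-3.2,0.1,2,-0.5,-42,-81,0],[-3.2,0.1,2,0,-53,-105,0],[-3.2,0.1,2,0,-62,-124,0],[-3.2,0.1,2,0,-68,-135,0],[-3.2,0.1,2,0,-68,-135,0],[-3.2,0.1,2,0,-68,-135,0.5],[-3.2,0.1,2,0,-68,-135,1],[-3.2,0.1,2,0,-68,-135,1],[-3.2,0.1,2,0,-68,-135,1],[-3.2,0.1,2,0,-68,-135,1],[-3.2,0.1,2,0,-68,-135,1]]}}

```text
clock: 39.52
tool_pos: [0.5804, 0.1058, 0.0106]
orientation: [-154.9, -0.0, -178.2]
force: [-1.0, 0.8, 1.2]
opening: 0.0465
```

```bash
python3 - <<'E'
from h import *
obs()
inc(*pose((.4585,.21,.16),-2,65))
o,s=snap('scene')
for c,m in masks(s,'cup_1',.3):
    ys,xs=np.nonzero(m);g=ray((xs.mean(),ys.mean()),.04,o,s); print(c,m.sum(),g.round(3))
E
```

```text
{'clock': 39.525, 'joint_pos': [40.585, 30.879, -29.616, 25.979, -48.909, -59.35], 'tool_pos': [0.58, 0.106, 0.011], 'orientation': [-154.916, -0.026, -178.215], 'force': [-1.002, 0.779, 1.181], 'opening': 0.046}
inc [90.1, -0.2, -3.0] [-121.3, 121.4, 141.3] tcp [0.4591 0.2272 0.152 ]
0.42 32 [0.582 0.079 0.04 ]
```

>>> {"op": "carry_out", "data": {"increments": [[0,0,0,0,0,15,1],[0,0,0,0,0,50,1],[8,0,-0.3,-15,10,90,1],[16,0,-0.6,-30,25,120,1],[24,0,-0.9,-45,35,140,1],[32,0,-1.1,-60,50,140,1],[40,-0.1,-1.4,-75,65,140,1],[49,-0.1,-1.6,-85,75,140,1],[58,-0.1,-1.9,-95,85,140,1],[67,-0.1,-2.2,-105,95,140,1],[76,-0.2,-2.5,-115,105,141,1],[84,-0.2,-2.8,-120,115,141,1],[90.1,-0.2,-3,-121,121,141,1],[90.1,-0.2,-3,-121,121,141,1],[90.1,-0.2,-3,-121,121,141,1]]}}

```text
clock: 41.5
tool_pos: [0.46, 0.2264, 0.1521]
orientation: [115.1, 0.1, 178.0]
force: [0.5, 0.2, -0.8]
opening: 0.0455
```

```bash
python3 - <<'E'
from h import *
obs()
inc(*pose((.460,.235,.10),-2,65))
o,s=snap('scene')
for c,m in masks(s,'cup_1',.3):
    ys,xs=np.nonzero(m);g=ray((xs.mean(),ys.mean()),.04,o,s); print(c,m.sum(),g.round(3))
    if g[1]>.25: print(fit([(o,s,m)],CUP,(.462,.308,0),.006))
o2,s2=snap('wrist','d15')
cv2.imwrite('pics/x15.png',np.hstack([cv2.resize(s['pixels'][150:375,100:400],(400,300)),cv2.resize(s2['pixels'],(400,300))]))
E
```

```text
{'clock': 41.5, 'joint_pos': [-5.738, 22.506, -19.264, -68.506, -76.161, 40.057], 'tool_pos': [0.46, 0.226, 0.152], 'orientation': [115.131, 0.089, 178.015], 'force': [0.541, 0.185, -0.787], 'opening': 0.046}
inc [0.1, 0.1, -0.0] [0.7, 25.8, -60.1] tcp [0.4606 0.2522 0.092 ]
0.82 487 [0.489 0.166 0.04 ]
0.81 450 [0.461 0.309 0.04 ]
(array([ 0.46103658,  0.30922084, -2.86265705]), array([0.911537]))
```

View pics/x15.png

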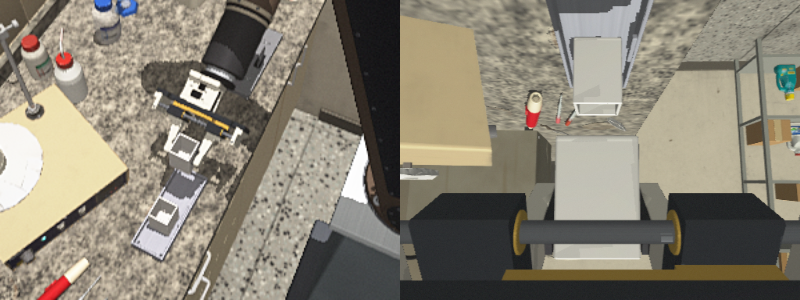

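>>> {"op": "carry_out", "data": {"increments": [[0,0,0,0,13,-20,1],[0,0,0,0.5,26,-45,1],[0,0,0,0.5,26,-75,1],[0,0,0,0.5,26,-95,1],[0,0,0,0.5,26,-105,1],[0,0,0,0.5,26,-109,1],[0,0,0,0.5,26,-110.5,1],[0,0,0,0.5,26,-110.5,1],[0,0,0,0.5,26,-110.5,1]]}}

```text
clock: 42.78
tool_pos: [0.4602, 0.2526, 0.0416]
orientation: [115.0, 0.1, 178.0]
force: [0.2, -0.3, 0.1]
opening: 0.0459
```

>>> {"op": "carry_out", "data": {"increments": [[0,0,0,0,0,-0.7,1],[0,0,0,0,0,-1.2,1],[0,0,0,0,0,-1.2,1]]}}

```text
clock: 43.15
tool_pos: [0.46, 0.2527, 0.0405]
orientation: [115.0, 0.0, 178.0]
force: [-0.5, -2.4, 5.0]
opening: 0.0457
```

>>> {"op": "carry_out", "data": {"increments": [[0,0,0,0,0,0.3,0.45],[0,0,0,0,0,0.3,0.3],[0,0,0,0,0,0.3,0.1],[0,0,0,0,0,0.3,0],[0,0,0,0,0,0.3,0],[0,0,0,0,-15,7,0],[0,0,0,0,-40,19,0],[0,0,0,0,-70,35,0],[0,0,0,0,-90,80,0],[0,0,0,0,-90,130,0],[0,0,0,0,-90,190,0],[-10,0,0,0,-100,200,0],[-20,0,0,10,-110,200,0],[-30,0,0,20,-120,200,0],[-40,0,0,30,-130,200,0],[-50,0,0,40,-140,200,0],[-50,0,0,40,-140,200,0]]}}

```text
clock: 45.28
tool_pos: [0.4999, 0.1142, 0.2411]
orientation: [165.1, 1.7, 179.0]
force: [-0.3, 0.2, -1.2]
opening: 0.0877
```

```bash
python3 - <<'E'
from h import *
obs()
ims=[]
for n in ('scene','side'):
    o,s=snap(n); ims.append(s['pixels'])
    for c,m in masks(s,'cup_1',.3):
        ys,xs=np.nonzero(m);g=ray((xs.mean(),ys.mean()),.04,o,s); print(n,c,m.sum(),g.round(3))
        if g[1]>.2: print(fit([(o,s,m)],CUP,(*g[:2],0),.006))
    for l in ('timer','petri_dish','cover'): find(s,l,.4)
cv2.imwrite('pics/x16.png',np.hstack([cv2.resize(ims[0][80:380,100:400],(400,400)),cv2.resize(ims[1][40:340,150:450],(400,400))]))
E
```

```text
{'clock': 45.275, 'joint_pos': [24.439, 2.579, -16.175, -14.161, -63.948, -19.811], 'tool_pos': [0.5, 0.114, 0.241], 'orientation': [165.118, 1.668, 178.978], 'force': [-0.315, 0.232, -1.176], 'opening': 0.088}
scene 0.84 529 [0.461 0.31  0.04 ]
(array([ 0.46029291,  0.31002914, -2.71004838]), array([0.93421053]))
scene 0.79 396 [0.459 0.239 0.04 ]
(array([0.45822667, 0.23901277, 8.59721612]), array([0.85743381]))
petri_dish 0.58 [0.4529 0.2356 0.0439]
cover 0.72 [ 0.4515 -0.1512  0.0156]
cover 0.41 [0.4523 0.2357 0.0416]
side 0.89 297 [0.46  0.241 0.04 ]
(array([ 0.46054486,  0.24162412, -1.84021573]), array([0.85514866]))
side 0.58 38 [0.474 0.313 0.04 ]
(array([ 0.47451071,  0.31916321, -2.43106067]), array([0.11591992]))
timer 0.83 [ 0.4537 -0.3998  0.0175]
petri_dish 0.89 [ 0.5394 -0.4456  0.0117]
cover 0.66 [ 0.4645 -0.1607  0.021 ]
```

View pics/x16.png

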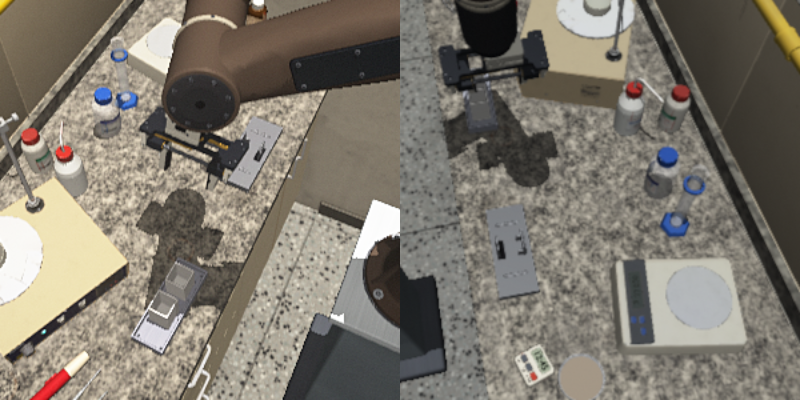

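Both cups stand mouth-up inside the tray. The cover lies flat and clear, the bystanders haven't moved, and no third cup is in view.

```bash
python3 -c "
from plant import ctrl
print(ctrl.close_job())"
```

```text
the job is handed in; nothing more can be done
None
```

The job is done and handed in at about 45 s on the robot's clock, well inside the 210 s limit.

**What I did**
- **Cover:** I pinched the tab and grip wall, lifted the cover off with the tab held in, and laid it flat and right way up at about (0.461, -0.151).
- **Cups:** Only two cups were present. I turned each one over in two quarter turns, laying it on its side and regrasping it in between. Both now stand mouth-up on the tray floor, at about (0.460, 0.310) and (0.459, 0.240).

**Last checks**
- The scene picture shows both cups mouth-up inside the tray.
- The timer and petri dish read the same as at the start, within a few mm.
- The gripper was open and clear of everything when I handed in.

**What disagreed or went wrong**
- In the last side picture the arm partly hid the tray, so the first cup's fit there was poor. The scene view was clear.
- The networks gave a few false reports, such as a petri dish at the tray. I rejected those against the pictures.
- Joint 4 reached its range limit while I grasped the second cup (95.45 of 95.51 degrees in the reading), so that grasp ended up higher on the cup than planned. It held.
- The wrist force reached about 41 N for a moment as the cover touched down. That was through the held cover, not the gripper body.

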